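# Draw a supply tote out of its lane with a pull hook

### The job

Take the orange-handled pull hook from its rest, drop its tip into the eye of the blue tote and draw that tote out along its lane until it sits square and firmly up against the yellow end stop, keeping up a firm but gentle pull there for a second - no jerking or heavy pulling, the eye is only lightly fixed. Keep the gripper off the totes, then unhook and lay the hook back in its rest; leave the grey tote, the saucepan and the screwdriver where they are.

Things in the scene. Friction and masses are not known exactly. Their poses are not given: they have to be found in the camera images.
- blue_tote: the tote to draw out: open blue plastic box 200 long (x), 150 wide (y), 120 high, full of black pan handles, 0.5 to 0.9 kg. Origin: centre of its underside; x points from its front face (at x = -100, the face with the eye) to its rear, z up. It stands in one of the bay's two lanes, up to 3 mm off the lane's centre line and a degree askew
- blue_tote_eye (a point): centre of the blue tote's pull eye: a level brass-coloured ring of 6 mm bar, 24 inside and 36 outside diameter, fixed to the front face, its centre 24 in front of that face and 70 above the tote's underside. Axes as the tote's. Dragging takes about 2.5 to 6 N, and 1 to 6 N more once its front has passed bay x = 65; a firm pull home is some 5 N beyond that; above 20 N the eye is damaged
- blue_tote_front (a point): middle of the lower edge of the blue tote's front face. Axes as the tote's. The tote is home when this face bears on the stop's pad
- grey_tote: the other tote, grey, full of red lid knobs, same size, origin and eye; it stands in the other lane and is to be left alone
- bay: fixed two-lane supply bay, white steel with a dark deck, 460 x 390. Origin: on the bench, midway between the lanes, at the front ends of the guides; x runs into the lanes (totes are drawn out towards -x), y across, z up. Deck top at z = 12. Lane centre lines at y = +90 and -90; which tote is in which varies. At the start the totes' front faces are at x = 105 to 150
- lane_mouth (a point): point on the bay, on the deck at x = 70, y = 0. Guides 40 high leave 6 mm beside a tote, narrowing from bay x = 105 to here to 2.5 mm either side. Between bay x = 65 and 10 a black sprung shoe on each lane's outer guide bears on the tote's side with 1 to 5 N, so the drag rises before the stop is reached
- guard_edge (a point): middle of the front lower edge of the wire guard that roofs the lanes from bay x = 100 to 360, 150 above the bench (tote tops at 132): the hook's rod passes beneath it, the gripper does not. The front of the lanes is open
- pull_hook: pull hook, 150 g: orange handle 130 long, 22 wide, 24 high, then a 7 mm steel rod on its axis whose end is bent straight down. Origin: centre of the handle; x along the rod towards the hook, z up (bent end to -z). The bent end is at x = 180 and reaches down to z = -37.5. It starts in its rest
- hook_grip (a point): where to grip the handle, near the centre of mass: 20 ahead of the handle's centre, on its axis, pinching its two sides (22 apart). Axes as the pull hook's
- hook_tip (a point): in the bent end, 3.5 above its lowest point: x = 180, z = -34 from the handle's centre. Axes as the pull hook's
- rest: fixed rest of the pull hook: base 150 x 70 with two grey saddles, 12 thick, at x = +52 and -52, flared (25 wide below, 40 at the top), tops 64 above the bench; they carry the handle's underside 45 above the bench, with the fingers' space between them. Origin: on the bench in its middle; x in the direction in which the hook points
- rest_seat (a point): where the handle's centre lies when the hook is in its rest, 57 above the bench. Axes as the rest's
- saucepan: loose steel saucepan body, 160 across, 75 high, bystander. Origin: centre of its underside
- screwdriver: loose yellow electric screwdriver lying on the bench, 240 long, 45 high, bystander. Origin: near its middle, at bench level, x towards the bit
- stop_zone (a point): point on the bay (deck level, x = 22.5, y = 0) about which the yellow end stop is clamped: one bar for both lanes, a pad 130 wide, 33 high and 8 thick (stop_c0, stop_c1) facing the tote in each lane. The pads' bearing faces stand anywhere from bay x = 0 to 45, set for the day and not measured: find them by feel. Rigid. Axes as the bay's
Not all that is in view belongs to the job. Of the things shaped like the pull_hook, the orange one is meant.

How it is judged (in metres and radians):
On the way, in this order (a step that is already met when the one before it is completed fails the run):
1. the tip of the pull hook is down in the blue tote's eye (horizontal distance between hook_tip and blue_tote_eye below 0.013 m and z of hook_tip in the frame of blue_tote_eye between -0.032 and -0.004 m), for 0.1 s.
2. with the hook still in its eye, the blue tote is held firmly against the stop (more than 3 N on the stop for 0.5 s) (horizontal distance between hook_tip and blue_tote_eye below 0.013 m and z of hook_tip in the frame of blue_tote_eye below -0.004 m and contact force between pull_hook and blue_tote above 4 N and (contact force between blue_tote and stop_c0 above 3 N or contact force between blue_tote and stop_c1 above 3 N)), for 0.5 s.
At the end, for the whole second after the job is handed in: the blue tote is home: front face on its pad of the stop (gap under some 4 mm), flat on the deck, square within 0.03 rad, at rest; the pull hook lies in both saddles of its rest, within 20 mm of the seat along the bench and 5 mm in height, bent end down within 0.12 rad, at rest ((horizontal distance between blue_tote_front and stop_c0 below 0.0085 m or horizontal distance between blue_tote_front and stop_c1 below 0.0085 m) and z of blue_tote_front in the frame of bay below 0.016 m and angle between the x axis of blue_tote and the x axis of bay, either way round below 0.03 rad and linear speed of each of blue_tote, pull_hook below 0.01 m/s and horizontal distance between pull_hook and rest_seat below 0.02 m and z of pull_hook in the frame of rest_seat below 0.005 m and angle between pull_hook's own z axis and vertical below 0.12 rad); the robot touches nothing.
It fails at once if the pull hook loads the blue tote with more than 20 N (contact force between pull_hook and blue_tote above 20 N).
It fails at once if the fingers or the arm touch a tote (contact force between any of the fingers, the arm and blue_tote above 0.5 N or contact force between any of the fingers, the arm and grey_tote above 0.5 N).
It fails at once if the blue tote is tipped by more than 0.1 rad (angle between blue_tote's own z axis and vertical above 0.1 rad).
It fails at once if the grey tote is moved by more than 6 mm (distance of grey_tote from where it was at the start of the episode above 0.006 m).
It fails at once if the saucepan or the screwdriver is moved by more than 15 mm (distance of any of saucepan, screwdriver from where it was at the start of the episode above 0.015 m).
It also fails if it takes over 72 s, if anything falls off the work surface, if the arm or the gripper's body presses on something with over 40 N, if the wrist force passes 120 N, or if a joint passes its speed limit or range.

### The arm

A 6-joint arm with a two-finger parallel gripper is mounted at the origin on the work surface. World frame = base frame: x ahead of the robot, y to its left, z up, the work surface at z = 0. Lengths are in m, angles in degrees, forces in N, time in s.
With the tool pointing down it reaches from about 0.375 to 0.9 m from the base axis. Payload 3.1 kg.
Tool frame: the origin (TCP) lies on the centre line of the jaws, within the pads' length; the fingertips stand 25 mm ahead of it and the grasp point (between the pads) lies 6 mm ahead of it; z points along the fingers, y is the line along which they close (so a half turn about z gives the same grasp; the last joint's range is limited). The gripper opens to 87 mm and grips with 3 to 60 N. Pads are 19 mm wide; open, the fingers measure 117 mm over their backs; the gripper's body (75 mm by 190 mm) begins 51 mm behind the grasp point.
Start: joints at [-82.592, 30.224, 82.088, -0, 67.689, -10.227], TCP at [0.189, -0.596, 0.248] pointing down, gripper open.
Joint ranges: [-176.69, 176.69], [-43.24, 126.21], [12.49, 139.97], [-82, 262], [0, 151.66], [-163.58, 163.58]. Speed limits (degrees/s): [159.86, 159.86, 180, 180, 180, 180].

### API

Orientations are given as a 3x3 rotation matrix whose columns are the frame's x, y, z axes.
In Python, from rig import read_state, capture, camera_params, hand_in gives the robot as it stands.
- The arm moves only by the tool apply_moves, never from a script. Its argument "rows" is a list of rows, each an object of numbers: "x", "y", "z": the shift along the tool's x, y, z in mm; "rx", "ry", "rz": the turn, a rotation vector about the tool's x, y, z in units of 6 degrees (1.0 is 6 degrees); "claw": the closure in counts, from 0 (fully open) to 255 (shut). A call has 1 to 10 rows; each row is the pose to reach, as a shift and turn from the pose commanded when the call began, along the tool's axes at that moment; what a row does not reach only later rows make up. A row lasts 1/8 s, in which the tool goes at most 62.5 mm and 10.7 degrees, less where a joint would pass 70% of its speed; a pose out of reach is approached as far as the arm can. A call with a gripper value outside its range is refused whole. The fingers move at their own pace and stop on an object; the grip force is fixed at half the most. Time passes only in rows, so rows that repeat a pose let the fingers close. It gives the time, the measured TCP pose, the force, the opening and the grip force at its end, in the units of the state.
- read_state(): the state, without advancing time (a new reading comes with each control period).
- capture(name): name is "scene" or "top" or "wrist"; returns (picture, depth): 480x640x3 uint8, red, green, blue; 480x640 float32, m along the optical axis (not along the pixel's ray), 0 where there is no reading.
- camera_params(name): a dict with "fx", "fy", "cx", "cy" (pixels), "D" ([k1, k2, p1, p2, k3] as OpenCV has them; the pictures are not rectified), "xyz" and "orientation" of the camera in the world. Camera axes: x right, y up, looking along -z (the intrinsics and any distortion apply to the point x, -y, -z); pixel columns grow to the right and rows downward; lengths in m; the calibration is good to about 2 mm. A picture is of the moment at which its call begins: read the wrist's pose just before it. camera_params takes no time and is no camera call; for the wrist camera it gives the pose at the moment of the call.
- hand_in(): hands the job in; it is judged then, once.
The state is a dict: "time_s": time; "joint_positions": joint angles; "qvel": joint speeds; "tau": joint torques, N m; "position": TCP position; "tcp_rot": TCP orientation; "force": force on the tool from outside, world axes, zero at the start; "moment": the same for the moment, N m; "opening": opening from 0.0 (shut) to 1.0 (fully open); "grasp_force": force on a finger pad.
Only numpy, scipy, OpenCV 4.12 (cv2) and the standard library are available. Lean on these libraries where they do the work, as an engineer would, in place of code of your own. Each camera call takes 0.05 s, during which the arm holds its last target. There are 200 camera calls.

## Working session

There is one attempt and no reset: what is moved stays moved. The work goes in short steps, Python scripts to look and compute and a tool call to move; the robot and the scene stay as the last step left them, time stands still between calls to the robot, and variables do not carry over. Pictures are saved under pics/ and viewed, at most 10 in all, crops included, and the job is handed in when it is done.

Besides the shell and the picture viewer there is one more tool, called after "Request:" by a JSON object that holds its "api" and its "payload". apply_moves: Moves the arm, as the interface text tells. Its arguments: {"type":"object","properties":{"rows":{"type":"array"}},"required":["rows"]}

```bash
mkdir -p pics; cat > h.py <<'E'
import numpy as np,cv2
from rig import *
def cloud(name):
    p=camera_params(name); im,d=capture(name)
    v,u=np.mgrid[0:480,0:640]
    K=np.array([[p['fx'],0,p['cx']],[0,p['fy'],p['cy']],[0,0,1.]])
    n=cv2.undistortPoints(np.stack([u,v],-1).reshape(-1,1,2).astype(np.float64),K,np.array(p['D'],float)).reshape(480,640,2)
    P=np.stack([n[...,0]*d,-n[...,1]*d,-d],-1)
    W=P@np.array(p['orientation']).T+np.array(p['xyz'])
    W[d==0]=np.nan
    return im,d,W
E
python3 - <<'E'
from h import *
for n in ['top','scene']:
    im,d,W=cloud(n); np.savez('%s.npz'%n,im=im,W=W)
    cv2.imwrite('pics/%s0.png'%n,im[...,::-1])
    p=camera_params(n);print(n,p['xyz'],np.round(p['orientation'],3).tolist(),p['fx'])
s=read_state();print(s)
E
```

```text
top [0.30285573 0.05148943 1.67801016] [[-0.026, 0.989, -0.149], [-1.0, -0.024, 0.016], [0.013, 0.149, 0.989]] 614.0691119234449
scene [ 1.26078203 -0.2615491   1.24864732] [[0.393, -0.754, 0.526], [0.919, 0.319, -0.23], [0.005, 0.574, 0.819]] 506.5132293785035
{'time_s': 0.1, 'joint_positions': array([-8.25920605e+01,  3.02740933e+01,  8.21491381e+01, -8.69377446e-04,
        6.76866273e+01, -1.02282443e+01]), 'qvel': array([ 0.00366821, -0.12919601, -0.15067946,  0.03442664, -0.02207643,
       -0.11708709]), 'tau': array([-3.75878317e-04, -4.40988028e+01, -1.77150178e+01,  6.36044028e-02,
        5.34323137e-02, -2.61800812e-05]), 'position': array([ 0.18929329, -0.5950164 ,  0.24666403]), 'tcp_rot': array([[ 9.52997817e-01,  3.02977051e-01, -2.61135624e-04],
       [ 3.02976987e-01, -9.52995979e-01,  1.89958086e-03],
       [ 3.26668206e-04, -1.88941449e-03, -9.99998162e-01]]), 'force': array([ 0.08755752, -0.27199367, -0.03599381]), 'moment': array([0.01163917, 0.02700806, 0.04517408]), 'grasp_force': 0.0, 'opening': 0.9998429252002875}
```

View pics/top0.png

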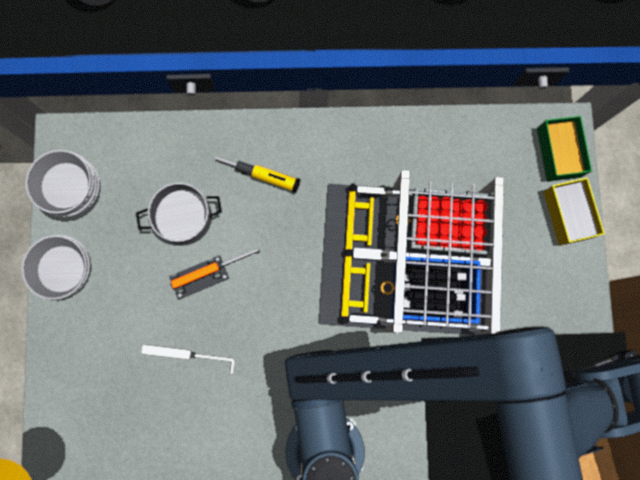

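View pics/scene0.png

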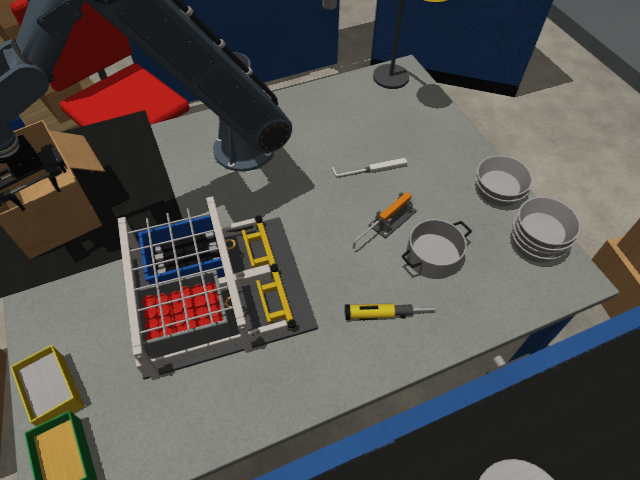

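Top view: the candidates are the orange-handled hook in its rest (195,275), the white-handled hook at (190,353), and the yellow screwdriver (270,178). I choose the orange one. The blue tote (black contents) is in the lane nearer the robot with its eye at (387,288). The grey tote's eye is at (395,220). The yellow stop is on the left (+y). Next I measure and check with a crop.

```bash
python3 - <<'E'
from h import *
D={n:np.load(n+'.npz') for n in ['top','scene']}
for n in D:
    im,W=D[n]['im'],D[n]['W']; hsv=cv2.cvtColor(im,cv2.COLOR_RGB2HSV).astype(int); h,s,v=hsv[...,0],hsv[...,1],hsv[...,2]
    o=(h>5)&(h<18)&(s>150)&(v>120)
    box=(slice(240,310),slice(150,240)) if n=='top' else (slice(185,240),slice(370,425))
    m=np.zeros_like(o);m[box]=o[box]; P=W[m]; P=P[np.isfinite(P[:,0])]
    zt=np.median(P[:,2]); T=P[P[:,2]>np.percentile(P[:,2],50)-0.006]
    r=cv2.minAreaRect((T[:,:2]*1000).astype(np.float32)); print(n,'handle',len(T),r,np.percentile(P[:,2],[5,50,95]))
    # rod: points above z .04 within a region ahead
    for nm,(u,vv) in {'top':{'tip':(258,250),'bluering':(387,288),'greyring':(395,220)},'scene':{'tip':(357,245),'bluering':(231,244),'greyring':(229,303)}}[n].items():
        q=W[vv-4:vv+5,u-5:u+6]; print(nm); 
        if n=='top' : print(np.round(q[::2,::2,2],3).tolist())
    # yellow stop
    y=(h>20)&(h<34)&(s>150)&(v>100); Y=W[y]; k=(Y[:,2]>.02)&(Y[:,2]<.1)&(Y[:,1]<-0.0)&(Y[:,0]>.2)
    k&=Y[:,1]>-.4
    Y=Y[k]; print('yellow',len(Y),np.round(np.percentile(Y,[2,50,98],axis=0),3).tolist())
    # brass ring
    b=(h>10)&(h<24)&(s>120)&(v>90); B=W[b]; kk=(B[:,2]>.06)&(B[:,2]<.1)&(B[:,1]<0)&(B[:,1]>-.4)&(B[:,0]>.2)
    B=B[kk]; print('brass',len(B)); 
    if len(B):
      c=B[:,0].mean(); 
      for g in (B[B[:,0]<c],B[B[:,0]>=c]): print(len(g),g.mean(0).round(4),g.min(0).round(3),g.max(0).round(3))
im=D['top']['im'][200:340,130:470]; cv2.imwrite('pics/crop.png',cv2.resize(im[...,::-1],None,fx=2.35,fy=2.35,interpolation=cv2.INTER_CUBIC))
E
```

```text
top handle 215 ((468.26922607421875, 329.8831787109375), (23.854875564575195, 132.06613159179688), 21.199565887451172) [0.01871548 0.06591836 0.07244491]
tip
[[-0.002, 0.002, 0.002, -0.001, 0.005, -0.004], [0.001, -0.009, -0.004, 0.002, -0.01, -0.004], [0.059, 0.057, 0.056, 0.059, -0.006, -0.002], [0.06, 0.006, -0.009, 0.024, -0.001, 0.004], [-0.0, -0.003, -0.003, 0.004, 0.006, -0.007]]
bluering
[[0.088, 0.085, 0.016, 0.016, 0.088, 0.084], [0.082, 0.007, 0.002, 0.015, 0.013, 0.086], [0.081, 0.011, 0.004, 0.013, 0.017, 0.083], [0.09, 0.013, 0.019, 0.011, 0.011, 0.084], [0.083, 0.087, 0.083, 0.091, 0.087, 0.094]]
greyring
[[0.012, 0.007, 0.01, 0.022, 0.082, 0.164], [0.017, 0.018, 0.012, 0.08, 0.091, 0.159], [0.015, 0.01, 0.017, 0.081, 0.156, 0.167], [0.009, 0.018, 0.011, 0.088, 0.152, 0.168], [0.01, 0.018, 0.015, 0.007, 0.158, 0.164]]
yellow 1449 [[0.363, -0.145, 0.024], [0.51, -0.092, 0.038], [0.679, -0.06, 0.05]]
brass 79
59 [ 0.4213 -0.1709  0.0842] [ 0.407 -0.192  0.072] [ 0.436 -0.157  0.092]
20 [ 0.6013 -0.2121  0.0832] [ 0.59  -0.24   0.078] [ 0.612 -0.204  0.091]
scene handle 233 ((470.2929382324219, 332.8455810546875), (22.468854904174805, 131.07843017578125), 20.88211441040039) [0.06336921 0.06765888 0.07186328]
tip
bluering
greyring
yellow 1089 [[0.365, -0.145, 0.029], [0.554, -0.092, 0.037], [0.676, -0.06, 0.048]]
brass 49
29 [ 0.424  -0.1641  0.0833] [ 0.405 -0.18   0.077] [ 0.441 -0.154  0.089]
20 [ 0.5976 -0.2295  0.0837] [ 0.586 -0.239  0.076] [ 0.614 -0.221  0.09 ]
```

View pics/crop.png

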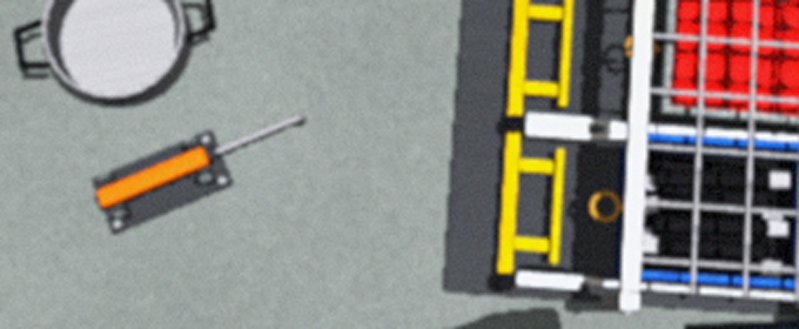

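The crop confirms the orange hook in its rest (handle centre about (152,177) in the crop). The blue eye is at (604,206) in the crop. Next: bay yaw, clearances and the first rows.

```bash
cat >> h.py <<'E'
from scipy.spatial.transform import Rotation as Ro
def Rt(yaw):
    c,s=np.cos(np.radians(yaw)),np.sin(np.radians(yaw)); return np.array([[c,s,0],[s,-c,0],[0,0,-1.]])
def row(p,yaw,base=None):
    s=read_state(); p0,R0=(s['position'],np.array(s['tcp_rot'])) if base is None else (np.array(base[0]),Rt(base[1]))
    d=R0.T@(np.array(p)-p0)*1000; r=np.degrees(Ro.from_matrix(R0.T@Rt(yaw)).as_rotvec())/6
    print('xyz',d.round(1),'rot',r.round(2))
E
python3 - <<'E'
from h import *
for n in ['top','scene']:
    D=np.load(n+'.npz'); im,W=D['im'],D['W']; hsv=cv2.cvtColor(im,cv2.COLOR_RGB2HSV).astype(int); h,s,v=hsv[...,0],hsv[...,1],hsv[...,2]
    y=(h>20)&(h<34)&(s>130)&(v>80)&(W[...,2]>.02)&(W[...,2]<.08)&(W[...,1]<0)&(W[...,1]>-.4)&(W[...,0]>.3)
    P=W[y]; 
    hist=np.histogram(P[:,1],bins=np.arange(-.16,-.04,.005)); print(hist[0])
    f=P[P[:,1]>-.085]; a=np.polyfit(f[:,0],f[:,1],1); print('front bar',a,np.degrees(np.arctan(a[0])),f[:,0].min(),f[:,0].max())
    # guard rails: high white points
    g=(W[...,2]>.14)&(W[...,2]<.2)&(s<60)&(v>140)&(W[...,1]<-.1)&(W[...,1]>-.55)&(W[...,0]>.25)&(W[...,0]<.75)
    G=W[g]; r=cv2.minAreaRect((G[:,:2]*1000).astype(np.float32)); print('guard',len(G),r,G[:,2].mean())
    # pan
    k=(W[...,2]>.05)&(W[...,2]<.1)&(W[...,1]>.2)&(W[...,1]<.6)&(W[...,0]>.5)
    Q=W[k]; print('pan',np.percentile(Q,[1,50,99],axis=0).round(3).tolist())
    # ring circle fit
    b=(h>10)&(h<24)&(s>100)&(v>70)&(np.hypot(W[...,0]-.423,W[...,1]+.168)<.03)&(W[...,2]>.07)&(W[...,2]<.097)
    B=W[b]; A=np.c_[2*B[:,:2],np.ones(len(B))]; c=np.linalg.lstsq(A,(B[:,:2]**2).sum(1),rcond=None)[0]; print('ring',c[:2],np.sqrt(c[2]+c[0]**2+c[1]**2),len(B))
row([.45,-.2,.30],60)
row([.53,.1,.30],90)
row([.4765,.3127,.16],111)
E
```

```text
[  0   2  26  65  78  46  70 105  73  51  44  46  73 102 124 121 115 110
 105  65  32   0   0]
front bar [-0.06859281 -0.04081532] -3.923932470931157 0.35154840873858695 0.6578809896561504
guard 4253 ((497.5250549316406, -321.94195556640625), (263.66693115234375, 413.75372314453125), 84.43373107910156) 0.16494714918870512
pan [[0.559, 0.205, 0.052], [1.092, 0.398, 0.096], [1.23, 0.597, 0.1]]
ring [ 0.42136333 -0.17322999] 0.014951774025621329 80
[  0   0  23  49  63  41  59  76  68  47  46  51  71  90 107 108  88  76
  73  48  22   2   0]
front bar [-0.06543794 -0.04195842] -3.743979650630243 0.34935490182033957 0.6843198905536116
guard 3109 ((500.25885009765625, -318.9433288574219), (260.4640808105469, 411.6019287109375), 84.23152160644531) 0.16442631678907507
pan [[0.564, 0.206, 0.054], [1.142, 0.385, 0.098], [1.319, 0.595, 0.1]]
ring [ 0.42329769 -0.17109751] 0.01510436405851655 40
xyz [ 368.2 -297.6  -52.7] rot [-0.02 -0.01 -7.06]
xyz [ 535.3 -559.2  -52.1] rot [-1.000e-02 -1.000e-02 -1.206e+01]
xyz [ 548.7 -777.9   88.3] rot [-1.000e-02 -2.000e-02 -1.556e+01]
```

Request:
{"api": "apply_moves", "payload": {"rows": [{"x": 46, "y": -37, "z": -52, "rz": -1}, {"x": 92, "y": -74, "z": -52, "rz": -2}, {"x": 138, "y": -111, "z": -52, "rz": -3}, {"x": 184, "y": -148, "z": -52, "rz": -4}, {"x": 230, "y": -185, "z": -52, "rz": -5}, {"x": 276, "y": -222, "z": -52, "rz": -6}, {"x": 322, "y": -260, "z": -52, "rz": -7}, {"x": 368, "y": -298, "z": -52, "rz": -8}, {"x": 400, "y": -348, "z": -52, "rz": -9, "claw": 100}, {"x": 432, "y": -398, "z": -52, "rz": -10, "claw": 100}]}}

```text
validation failed for argument at $.ro...
```

```bash
python3 - <<'E'
from h import *
s=read_state();print(s['position'],np.array(s['tcp_rot']).round(3).tolist(),s['joint_positions'],s['force'])
row([.53,.1,.30],100)
row([.4765,.3127,.20],111)
E
```

```text
[ 0.18929329 -0.5950164   0.24666403] [[0.953, 0.303, -0.0], [0.303, -0.953, 0.002], [0.0, -0.002, -1.0]] [-8.25920605e+01  3.02740933e+01  8.21491381e+01 -8.69377446e-04
  6.76866273e+01 -1.02282443e+01] [ 0.08755752 -0.27199367 -0.03599381]
xyz [ 535.3 -559.2  -52.1] rot [-1.000e-02 -2.000e-02 -1.373e+01]
xyz [ 548.7 -777.9   48.3] rot [-1.000e-02 -2.000e-02 -1.556e+01]
```

Request:
{"api": "apply_moves", "payload": {"rows": [{"x": 46, "y": -37, "z": -52, "rx": 0, "ry": 0, "rz": -1, "claw": 0}, {"x": 92, "y": -74, "z": -52, "rx": 0, "ry": 0, "rz": -2, "claw": 0}, {"x": 138, "y": -111, "z": -52, "rx": 0, "ry": 0, "rz": -3, "claw": 0}, {"x": 184, "y": -148, "z": -52, "rx": 0, "ry": 0, "rz": -4, "claw": 0}, {"x": 230, "y": -185, "z": -52, "rx": 0, "ry": 0, "rz": -5, "claw": 0}, {"x": 276, "y": -222, "z": -52, "rx": 0, "ry": 0, "rz": -6, "claw": 0}, {"x": 322, "y": -260, "z": -52, "rx": 0, "ry": 0, "rz": -7, "claw": 0}, {"x": 368, "y": -298, "z": -52, "rx": 0, "ry": 0, "rz": -8, "claw": 0}, {"x": 400, "y": -348, "z": -52, "rx": 0, "ry": 0, "rz": -9, "claw": 100}, {"x": 432, "y": -398, "z": -52, "rx": 0, "ry": 0, "rz": -10, "claw": 100}]}}

```text
time_s: 1.35
position: [0.4808, -0.0835, 0.2992]
tcp_rot: [[0.211, 0.978, -0.0], [0.978, -0.211, 0.0], [0.0, -0.0, -1.0]]
force: [0.6, -0.7, 0.4]
opening: 0.858
grasp_force: 0.0
```

```bash
python3 - <<'E'
from h import *
s=read_state();print(s['position'],np.array(s['tcp_rot']).round(3).tolist(),s['joint_positions'],s['force'])
row([.53,.1,.30],100)
row([.4765,.3127,.20],111)
E
```

```text
[ 0.48076359 -0.08348662  0.29923248] [[0.211, 0.978, -0.0], [0.978, -0.211, 0.0], [0.0, -0.0, -1.0]] [-2.30020494e+01  1.58843794e+01  9.74745458e+01  3.66161566e-03
  6.66672636e+01 -1.08307118e+01] [ 0.64941152 -0.70944695  0.39907319]
xyz [189.7   9.4  -0.7] rot [-0.  -0.  -3.7]
xyz [386.4 -87.7  99.3] rot [-0.   -0.   -5.53]
```

Request:
{"api": "apply_moves", "payload": {"rows": [{"x": 55, "y": 0, "z": 0, "rx": 0, "ry": 0, "rz": -1, "claw": 100}, {"x": 110, "y": 0, "z": 0, "rx": 0, "ry": 0, "rz": -2, "claw": 100}, {"x": 165, "y": 0, "z": 0, "rx": 0, "ry": 0, "rz": -3, "claw": 100}, {"x": 215, "y": -15, "z": 20, "rx": 0, "ry": 0, "rz": -3.7, "claw": 100}, {"x": 265, "y": -30, "z": 40, "rx": 0, "ry": 0, "rz": -4.4, "claw": 100}, {"x": 315, "y": -50, "z": 60, "rx": 0, "ry": 0, "rz": -5.1, "claw": 100}, {"x": 360, "y": -75, "z": 80, "rx": 0, "ry": 0, "rz": -5.5, "claw": 100}, {"x": 386, "y": -88, "z": 99, "rx": 0, "ry": 0, "rz": -5.5, "claw": 100}, {"x": 386, "y": -88, "z": 99, "rx": 0, "ry": 0, "rz": -5.5, "claw": 100}, {"x": 386, "y": -88, "z": 99, "rx": 0, "ry": 0, "rz": -5.5, "claw": 100}]}}

```text
time_s: 2.6
position: [0.4774, 0.31, 0.2006]
tcp_rot: [[-0.353, 0.936, 0.0], [0.936, 0.353, -0.001], [-0.001, -0.0, -1.0]]
force: [0.5, 0.3, 0.1]
opening: 0.604
grasp_force: 0.0
```

```bash
python3 - <<'E'
from h import *
s=read_state();print(s['position'],np.degrees(np.arctan2(s['tcp_rot'][1][0],s['tcp_rot'][0][0])),s['force'],s['opening'])
im,d,W=cloud('wrist'); np.savez('w1.npz',im=im,W=W); cv2.imwrite('pics/w1.png',im[...,::-1])
hsv=cv2.cvtColor(im,cv2.COLOR_RGB2HSV).astype(int); h,q,v=hsv[...,0],hsv[...,1],hsv[...,2]
P=W[(h>5)&(h<18)&(q>150)&(v>90)&(W[...,2]>.055)&(W[...,2]<.08)]
print(len(P),P[:,2].mean(),cv2.minAreaRect((P[:,:2]*1000).astype(np.float32)))
E
```

```text
[0.47743981 0.31001253 0.20062955] 110.64698179137808 [0.52373274 0.31681838 0.10151991] 0.60443635656844
6073 0.06771461473881 ((467.62799072265625, 333.6626281738281), (21.54424476623535, 127.97502899169922), 21.257362365722656)
```

View pics/w1.png

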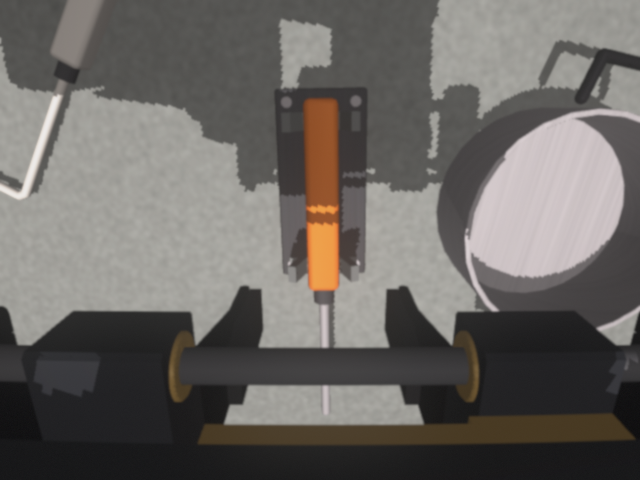

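The wrist view shows the orange handle (322,195) centred between the fingers, with the saucepan clear on the right. Descend and grip.

Request:
{"api": "apply_moves", "payload": {"rows": [{"x": 4, "y": 0, "z": 45, "rx": 0, "ry": 0, "rz": -0.1, "claw": 100}, {"x": 4, "y": 0, "z": 90, "rx": 0, "ry": 0, "rz": -0.1, "claw": 100}, {"x": 4, "y": 0, "z": 120, "rx": 0, "ry": 0, "rz": -0.1, "claw": 100}, {"x": 4, "y": 0, "z": 137, "rx": 0, "ry": 0, "rz": -0.1, "claw": 100}, {"x": 4, "y": 0, "z": 137, "rx": 0, "ry": 0, "rz": -0.1, "claw": 100}, {"x": 4, "y": 0, "z": 137, "rx": 0, "ry": 0, "rz": -0.1, "claw": 240}, {"x": 4, "y": 0, "z": 137, "rx": 0, "ry": 0, "rz": -0.1, "claw": 240}, {"x": 4, "y": 0, "z": 137, "rx": 0, "ry": 0, "rz": -0.1, "claw": 240}, {"x": 4, "y": 0, "z": 137, "rx": 0, "ry": 0, "rz": -0.1, "claw": 240}, {"x": 4, "y": 0, "z": 137, "rx": 0, "ry": 0, "rz": -0.1, "claw": 240}]}}

```text
time_s: 3.9
position: [0.4759, 0.3144, 0.0641]
tcp_rot: [[-0.363, 0.932, 0.001], [0.932, 0.363, 0.0], [-0.0, 0.001, -1.0]]
force: [-0.8, -0.8, 4.4]
opening: 0.251
grasp_force: 30.0
```

```bash
python3 - <<'E'
from h import *
s=read_state();print(s['position'],np.degrees(np.arctan2(s['tcp_rot'][1][0],s['tcp_rot'][0][0])),s['force'],s['opening'],s['grasp_force'])
E
```

```text
[0.47588384 0.31437391 0.06406769] 111.25458425343959 [-0.76715839 -0.79313926  4.40299891] 0.25106878496743623 29.99916924163699
```

```bash
python3 - <<'E'
from h import *
row([.4759,.3144,.214],111.2)
row([.46,.19,.214],98)
row([.445,.067,.15],84.5)
E
```

```text
xyz [ 0.000e+00  1.000e-01 -1.499e+02] rot [0.01 0.   0.01]
xyz [-110.2  -59.8 -150. ] rot [ 0.01 -0.    2.21]
xyz [-219.4 -118.4  -86. ] rot [ 0.01 -0.    4.46]
```

Request:
{"api": "apply_moves", "payload": {"rows": [{"x": 0, "y": 0, "z": -30, "rx": 0, "ry": 0, "rz": 0, "claw": 240}, {"x": 0, "y": 0, "z": -70, "rx": 0, "ry": 0, "rz": 0, "claw": 240}, {"x": 0, "y": 0, "z": -115, "rx": 0, "ry": 0, "rz": 0, "claw": 240}, {"x": -20, "y": -10, "z": -150, "rx": 0, "ry": 0, "rz": 0.5, "claw": 240}, {"x": -65, "y": -35, "z": -150, "rx": 0, "ry": 0, "rz": 1.3, "claw": 240}, {"x": -110, "y": -60, "z": -150, "rx": 0, "ry": 0, "rz": 2.2, "claw": 240}, {"x": -150, "y": -80, "z": -140, "rx": 0, "ry": 0, "rz": 3.1, "claw": 240}, {"x": -185, "y": -100, "z": -120, "rx": 0, "ry": 0, "rz": 4.0, "claw": 240}, {"x": -219, "y": -118, "z": -95, "rx": 0, "ry": 0, "rz": 4.4, "claw": 240}, {"x": -219, "y": -118, "z": -86, "rx": 0, "ry": 0, "rz": 4.4, "claw": 240}]}}

```text
time_s: 5.15
position: [0.4439, 0.0655, 0.1483]
tcp_rot: [[0.094, 0.996, -0.003], [0.996, -0.094, 0.0], [-0.0, -0.003, -1.0]]
force: [0.4, -0.2, -0.9]
opening: 0.247
grasp_force: 30.0
```

```bash
python3 - <<'E'
from h import *
s=read_state();print(s['position'],np.degrees(np.arctan2(s['tcp_rot'][1][0],s['tcp_rot'][0][0])),s['force'],s['opening'],s['qvel'].round(1))
for n in ['top','scene','wrist']:
    im,d,W=cloud(n); np.savez('s_%s.npz'%n,im=im,W=W)
    if n=='wrist': cv2.imwrite('pics/w2.png',im[...,::-1])
    if n=='top': cv2.imwrite('pics/t2.png',cv2.resize(im[180:350,300:520,::-1],None,fx=3.5,fy=3.5,interpolation=cv2.INTER_CUBIC))
E
```

```text
[0.44392728 0.06549389 0.14827253] 84.59251482404167 [ 0.3917564  -0.19742487 -0.92375766] 0.24713039143357146 [  2.9   7.4   1.8   1.3 -10.9   0.6]
```

View pics/w2.png

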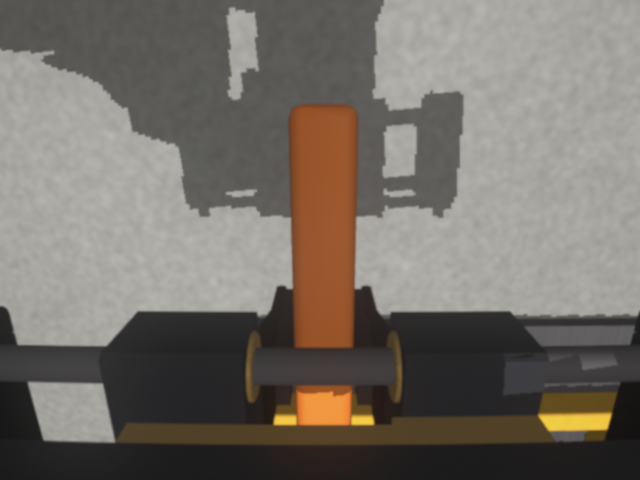

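View pics/t2.png

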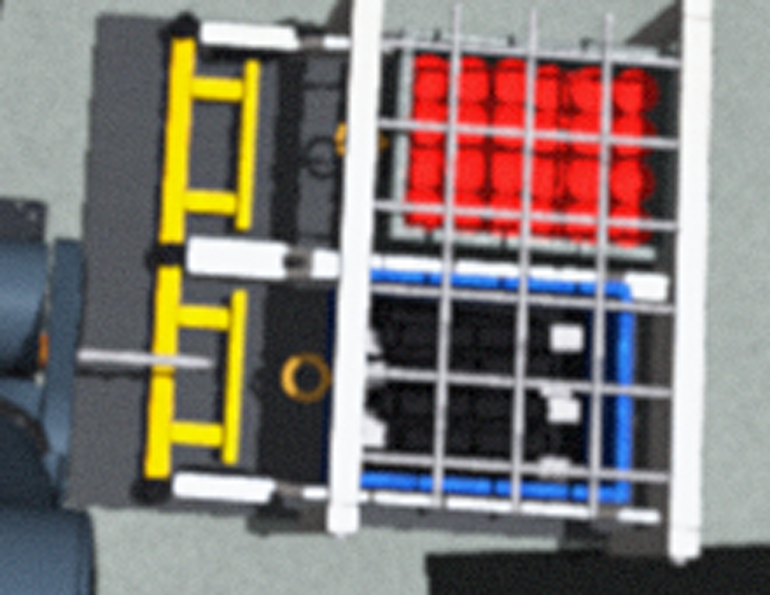

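The top crop shows the rod end at (210,362), the blue ring at (305,378) and the pad's inner edge at about (240,380). The wrist view shows the handle straight between the fingers. Now ray-plane positions.

```bash
cat >> h.py <<'E'
def ray(name,u,v,z):
    p=camera_params(name); K=np.array([[p['fx'],0,p['cx']],[0,p['fy'],p['cy']],[0,0,1.]])
    n=cv2.undistortPoints(np.array([[[u,v]]],float),K,np.array(p['D'],float)).ravel()
    d=np.array(p['orientation'])@np.array([n[0],-n[1],-1]); o=np.array(p['xyz']); return o+d*(z-o[2])/d[2]
E
python3 - <<'E'
from h import *
c=lambda u,v,z: ray('top',300+(u+.5)/3.5-.5,180+(v+.5)/3.5-.5,z)
for nm,a in dict(tip=(210,362,.1445),rodbase=(85,354,.1445),ringL=(281,378,.082),ringR=(329,378,.082),ringT=(305,354,.082),ringB=(305,402,.082),padT=(243,292,.045),padB=(235,462,.045),padgT=(257,62,.045),padgB=(247,228,.045),barT=(172,38,.045),barB=(147,475,.045),gT=(353,5,.165),gB=(330,530,.165),g2T=(686,5,.165),g2B=(670,555,.165)).items(): print(nm,c(*a).round(4)[:2])
D=np.load('s_top.npz');W=D['W']
m=(W[...,2]>.12)&(W[...,2]<.16)&(W[...,1]<0.0)&(W[...,1]>-.12)&(abs(W[...,0]-.43)<.05)
v,u=np.nonzero(m);P=W[m];print('rod top',len(P),P.mean(0),P.min(0),np.polyfit(P[:,1],P[:,0],1))
D=np.load('s_scene.npz');W=D['W']
m=(W[...,2]>.12)&(W[...,2]<.16)&(W[...,1]<0.0)&(W[...,1]>-.12)&(abs(W[...,0]-.43)<.05)
P=W[m];print('rod scene',len(P),P.mean(0),P.min(0),np.polyfit(P[:,1],P[:,0],1))
for n in ['top','scene']:
    D=np.load(f's_{n}.npz');im,W=D['im'],D['W'];hsv=cv2.cvtColor(im,cv2.COLOR_RGB2HSV).astype(int); h,s,v=hsv[...,0],hsv[...,1],hsv[...,2]
    b=(h>10)&(h<24)&(s>100)&(v>70)&(np.hypot(W[...,0]-.422,W[...,1]+.171)<.025)&(W[...,2]>.07)&(W[...,2]<.097)
    vv,uu=np.nonzero(b); r=cv2.fitEllipse(np.c_[uu,vv].astype(np.float32)); print(n,'ring',r[0],ray(n,*r[0],.082)[:2])
E
```

```text
tip [ 0.4298 -0.0963]
rodbase [ 0.4378 -0.007 ]
ringL [ 0.4217 -0.1548]
ringR [ 0.4208 -0.1906]
ringT [ 0.4392 -0.1735]
ringB [ 0.4035 -0.1719]
padT [ 0.4911 -0.1332]
padB [ 0.3618 -0.122 ]
padgT [ 0.6709 -0.1515]
padgB [ 0.5405 -0.1383]
barT [ 0.6916 -0.086 ]
barB [ 0.3538 -0.055 ]
gT [ 0.6845 -0.2081]
gB [ 0.3085 -0.1738]
g2T [ 0.6792 -0.451 ]
g2B [ 0.2846 -0.4116]
rod top 108 [ 0.43312839 -0.05003421  0.14343482] [ 0.42614003 -0.09794287  0.12728199] [0.09291864 0.4377775 ]
rod scene 92 [ 0.43501844 -0.05293505  0.14056669] [ 0.42603964 -0.09565974  0.12222183] [0.08711487 0.43962987]
top ring (387.09783935546875, 287.6264343261719) [ 0.42130871 -0.1734985 ]
scene ring (228.97691345214844, 243.526123046875) [ 0.42266417 -0.1697623 ]
```

Request:
{"api": "apply_moves", "payload": {"rows": [{"x": -10, "y": 0, "z": 9, "rx": 0, "ry": 0, "rz": 0, "claw": 240}, {"x": -30, "y": -1, "z": 9, "rx": 0, "ry": 0, "rz": 0, "claw": 240}, {"x": -50, "y": -1, "z": 9, "rx": 0, "ry": 0, "rz": 0, "claw": 240}, {"x": -68, "y": -1, "z": 9, "rx": 0, "ry": 0, "rz": 0, "claw": 240}, {"x": -79, "y": -1, "z": 9, "rx": 0, "ry": 0, "rz": 0, "claw": 240}, {"x": -79, "y": -1, "z": 9, "rx": 0, "ry": 0, "rz": 0, "claw": 240}, {"x": -79, "y": -1, "z": 9, "rx": 0, "ry": 0, "rz": 0, "claw": 240}]}}

```text
time_s: 6.18
position: [0.437, -0.0108, 0.1406]
tcp_rot: [[0.09, 0.996, -0.0], [0.996, -0.09, 0.0], [0.0, -0.0, -1.0]]
force: [0.3, 0.5, -1.1]
opening: 0.25
grasp_force: 30.0
```

```bash
python3 - <<'E'
from h import *
s=read_state();print(s['position'],np.degrees(np.arctan2(s['tcp_rot'][1][0],s['tcp_rot'][0][0])),s['force'],s['opening'],s['qvel'].round(1))
print('kin tip',s['position']-.16*np.array(s['tcp_rot'])[:,0])
ims=[]
for n,(v0,u0) in dict(top=(250,340),scene=(205,190)).items():
    im,d,W=cloud(n); ims.append(cv2.resize(im[v0:v0+75,u0:u0+75,::-1],(390,390),interpolation=cv2.INTER_CUBIC))
cv2.imwrite('pics/hover.png',np.hstack(ims))
E
```

```text
[ 0.43696409 -0.01080561  0.14057919] 84.85962434387055 [ 0.34831086  0.53699962 -1.05823468] 0.25015016027234344 [ 0.2  0.1  0.2 -0.1 -0.  -0.1]
kin tip [ 0.4226287  -0.17016212  0.14054775]
```

View pics/hover.png

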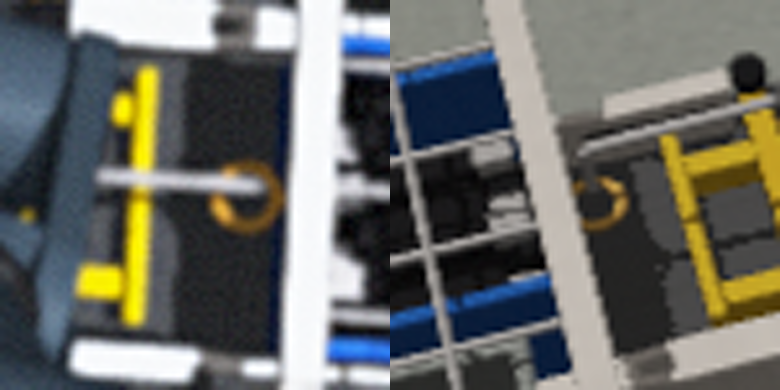

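```bash
python3 - <<'E'
from h import *
t=lambda u,v,z: ray('top',340+u/5.2-.4,250+v/5.2-.4,z)[:2].round(4)
s=lambda u,v,z: ray('scene',190+(u-390)/5.2-.4,205+v/5.2-.4,z)[:2].round(4)
print('rod end far',t(268,188,.137),'ring',t(246,198,.082))
print('scene corner',s(583,150,.134),'bottom',s(597,191,.096),'ring right edge',s(627,200,.082),s(598,203,.082), s(600,228,.082))
E
```

```text
rod end far [ 0.4217 -0.1761] ring [ 0.4212 -0.173 ]
scene corner [ 0.4258 -0.1695] bottom [ 0.4261 -0.1675] ring right edge [ 0.4279 -0.1533] [ 0.4237 -0.1683] [ 0.4397 -0.1722]
```

The hook end sits over the ring within about 2 mm in both views (top crop tip (265,188), ring (246,198), the offset being parallax). Descend.

Request:
{"api": "apply_moves", "payload": {"rows": [{"x": 0, "y": 0, "z": 6, "rx": 0, "ry": 0, "rz": 0, "claw": 240}, {"x": 0, "y": 0, "z": 12, "rx": 0, "ry": 0, "rz": 0, "claw": 240}, {"x": 0, "y": 0, "z": 16, "rx": 0, "ry": 0, "rz": 0, "claw": 240}, {"x": 0, "y": 0, "z": 18, "rx": 0, "ry": 0, "rz": 0, "claw": 240}, {"x": 0, "y": 0, "z": 18, "rx": 0, "ry": 0, "rz": 0, "claw": 240}]}}

```text
time_s: 6.9
position: [0.4369, -0.0113, 0.1223]
tcp_rot: [[0.09, 0.996, -0.0], [0.996, -0.09, 0.0], [0.0, -0.0, -1.0]]
force: [-0.9, 0.0, -0.7]
opening: 0.254
grasp_force: 30.0
```

No contact; the bottom of the hook is now inside the ring. Continue down.

Request:
{"api": "apply_moves", "payload": {"rows": [{"x": 0, "y": 0, "z": 6, "rx": 0, "ry": 0, "rz": 0, "claw": 240}, {"x": 0, "y": 0, "z": 12, "rx": 0, "ry": 0, "rz": 0, "claw": 240}, {"x": 0, "y": 0, "z": 17, "rx": 0, "ry": 0, "rz": 0, "claw": 240}, {"x": 0, "y": 0, "z": 19, "rx": 0, "ry": 0, "rz": 0, "claw": 240}, {"x": 0, "y": 0, "z": 19, "rx": 0, "ry": 0, "rz": 0, "claw": 240}, {"x": 0, "y": 0, "z": 19, "rx": 0, "ry": 0, "rz": 0, "claw": 240}]}}

```text
time_s: 7.65
position: [0.4371, -0.0113, 0.1036]
tcp_rot: [[0.09, 0.996, 0.0], [0.996, -0.09, -0.0], [-0.0, 0.0, -1.0]]
force: [-0.5, -0.1, -1.3]
opening: 0.253
grasp_force: 30.0
```

Request:
{"api": "apply_moves", "payload": {"rows": [{"x": 1, "y": 0, "z": 0, "rx": 0, "ry": 0, "rz": 0, "claw": 240}, {"x": 2.5, "y": 0, "z": 0, "rx": 0, "ry": 0, "rz": 0, "claw": 240}, {"x": 4, "y": 0, "z": 0, "rx": 0, "ry": 0, "rz": 0, "claw": 240}, {"x": 5.5, "y": 0, "z": 0, "rx": 0, "ry": 0, "rz": 0, "claw": 240}, {"x": 7, "y": 0, "z": 0, "rx": 0, "ry": 0, "rz": 0, "claw": 240}, {"x": 8, "y": 0, "z": 0, "rx": 0, "ry": 0, "rz": 0, "claw": 240}, {"x": 9, "y": 0, "z": 0, "rx": 0, "ry": 0, "rz": 0, "claw": 240}, {"x": 10, "y": 0, "z": 0, "rx": 0, "ry": 0, "rz": 0, "claw": 240}, {"x": 11, "y": 0, "z": 0, "rx": 0, "ry": 0, "rz": 0, "claw": 240}, {"x": 12, "y": 0, "z": 0, "rx": 0, "ry": 0, "rz": 0, "claw": 240}]}}

```text
time_s: 8.9
position: [0.4381, 0.0007, 0.1036]
tcp_rot: [[0.09, 0.996, 0.0], [0.996, -0.09, -0.0], [-0.0, 0.0, -1.0]]
force: [-0.6, -2.7, -1.3]
opening: 0.254
grasp_force: 30.0
```

Request:
{"api": "apply_moves", "payload": {"rows": [{"x": 1.5, "y": 0, "z": 0, "rx": 0, "ry": 0, "rz": 0, "claw": 240}, {"x": 3.5, "y": 0, "z": 0, "rx": 0, "ry": 0, "rz": 0, "claw": 240}, {"x": 6, "y": 0, "z": 0, "rx": 0, "ry": 0, "rz": 0, "claw": 240}, {"x": 9, "y": 0, "z": 0, "rx": 0, "ry": 0, "rz": 0, "claw": 240}, {"x": 12, "y": 0, "z": 0, "rx": 0, "ry": 0, "rz": 0, "claw": 240}, {"x": 15, "y": 0, "z": 0, "rx": 0, "ry": 0, "rz": 0, "claw": 240}, {"x": 18, "y": 0, "z": 0, "rx": 0, "ry": 0, "rz": 0, "claw": 240}, {"x": 21, "y": 0, "z": 0, "rx": 0, "ry": 0, "rz": 0, "claw": 240}, {"x": 24, "y": 0, "z": 0, "rx": 0, "ry": 0, "rz": 0, "claw": 240}, {"x": 27, "y": 0, "z": 0, "rx": 0, "ry": 0, "rz": 0, "claw": 240}]}}

```text
time_s: 10.15
position: [0.4405, 0.0278, 0.1036]
tcp_rot: [[0.09, 0.996, -0.0], [0.996, -0.09, -0.0], [-0.0, -0.0, -1.0]]
force: [-0.7, -3.1, -2.5]
opening: 0.252
grasp_force: 30.0
```

Request:
{"api": "apply_moves", "payload": {"rows": [{"x": 2, "y": 0, "z": 0, "rx": 0, "ry": 0, "rz": 0, "claw": 240}, {"x": 4, "y": 0, "z": 0, "rx": 0, "ry": 0, "rz": 0, "claw": 240}, {"x": 6, "y": 0, "z": 0, "rx": 0, "ry": 0, "rz": 0, "claw": 240}, {"x": 8, "y": 0, "z": 0, "rx": 0, "ry": 0, "rz": 0, "claw": 240}, {"x": 10, "y": 0, "z": 0, "rx": 0, "ry": 0, "rz": 0, "claw": 240}, {"x": 12, "y": 0, "z": 0, "rx": 0, "ry": 0, "rz": 0, "claw": 240}, {"x": 14, "y": 0, "z": 0, "rx": 0, "ry": 0, "rz": 0, "claw": 240}, {"x": 16, "y": 0, "z": 0, "rx": 0, "ry": 0, "rz": 0, "claw": 240}, {"x": 18, "y": 0, "z": 0, "rx": 0, "ry": 0, "rz": 0, "claw": 240}, {"x": 20, "y": 0, "z": 0, "rx": 0, "ry": 0, "rz": 0, "claw": 240}]}}

```text
time_s: 11.4
position: [0.4425, 0.0476, 0.1036]
tcp_rot: [[0.09, 0.996, 0.0], [0.996, -0.09, -0.0], [-0.0, 0.0, -1.0]]
force: [-0.2, -3.8, -2.4]
opening: 0.249
grasp_force: 30.0
```

Request:
{"api": "apply_moves", "payload": {"rows": [{"x": 1, "y": 0, "z": 0, "rx": 0, "ry": 0, "rz": 0, "claw": 240}, {"x": 2, "y": 0, "z": 0, "rx": 0, "ry": 0, "rz": 0, "claw": 240}, {"x": 3, "y": 0, "z": 0, "rx": 0, "ry": 0, "rz": 0, "claw": 240}, {"x": 4, "y": 0, "z": 0, "rx": 0, "ry": 0, "rz": 0, "claw": 240}, {"x": 5, "y": 0, "z": 0, "rx": 0, "ry": 0, "rz": 0, "claw": 240}, {"x": 6, "y": 0, "z": 0, "rx": 0, "ry": 0, "rz": 0, "claw": 240}, {"x": 6, "y": 0, "z": 0, "rx": 0, "ry": 0, "rz": 0, "claw": 240}]}}

```text
time_s: 12.28
position: [0.4431, 0.0536, 0.1036]
tcp_rot: [[0.09, 0.996, 0.0], [0.996, -0.09, 0.0], [0.0, 0.0, -1.0]]
force: [1.5, -5.1, -2.5]
opening: 0.251
grasp_force: 30.0
```

```bash
python3 - <<'E'
from h import *
s=read_state();print(s['position'],s['force'])
im,d,W=cloud('top'); im2,_,W2=cloud('scene')
a=cv2.resize(im[250:330,340:420,::-1],(400,400),interpolation=cv2.INTER_CUBIC)
b=cv2.resize(im2[195:275,190:270,::-1],(400,400),interpolation=cv2.INTER_CUBIC)
cv2.imwrite('pics/near.png',np.hstack([a,b]))
E
```

```text
[0.44307864 0.05355055 0.10359074] [ 1.45761681 -5.12619189 -2.46445175]
```

View pics/near.png

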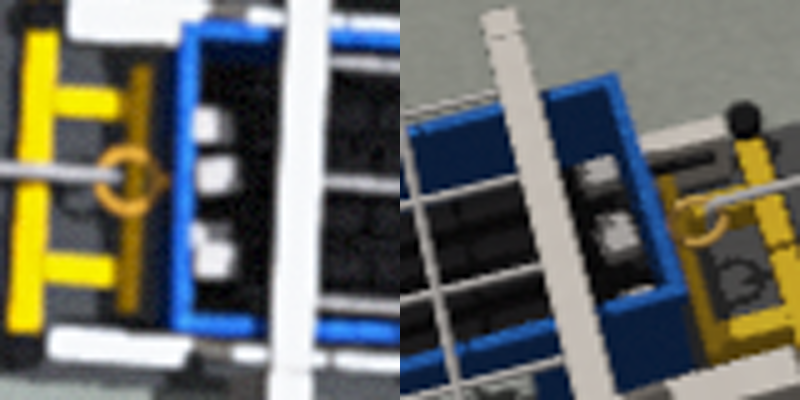

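Top crop: tote rim front edge at (180,175), pad inner edge at (147,175), with the hook in the ring (128,178). Compute the gap.

```bash
python3 - <<'E'
from h import *
t=lambda u,v,z: ray('top',340+u/5-.4,250+v/5-.4,z)
R=np.array([-.092,-.996])
for nm,a in dict(rim1=(186,40,.132),rim2=(176,310,.132),pad1=(154,70,.045),pad2=(138,312,.045),ring=(128,180,.082)).items():
    p=t(*a)[:2]; print(nm,p.round(4),'along',round(float(p@R),4))
E
```

```text
rim1 [ 0.4946 -0.1436] along 0.0976
rim2 [ 0.3582 -0.1329] along 0.0994
pad1 [ 0.4896 -0.1368] along 0.0912
pad2 [ 0.3608 -0.123 ] along 0.0893
ring [ 0.428  -0.1166] along 0.0767
```

Request:
{"api": "apply_moves", "payload": {"rows": [{"x": 0.5, "y": 0, "z": 0, "rx": 0, "ry": 0, "rz": 0, "claw": 240}, {"x": 1, "y": 0, "z": 0, "rx": 0, "ry": 0, "rz": 0, "claw": 240}, {"x": 1.5, "y": 0, "z": 0, "rx": 0, "ry": 0, "rz": 0, "claw": 240}, {"x": 2, "y": 0, "z": 0, "rx": 0, "ry": 0, "rz": 0, "claw": 240}, {"x": 2.5, "y": 0, "z": 0, "rx": 0, "ry": 0, "rz": 0, "claw": 240}, {"x": 3, "y": 0, "z": 0, "rx": 0, "ry": 0, "rz": 0, "claw": 240}, {"x": 3.5, "y": 0, "z": 0, "rx": 0, "ry": 0, "rz": 0, "claw": 240}, {"x": 4, "y": 0, "z": 0, "rx": 0, "ry": 0, "rz": 0, "claw": 240}]}}

```text
time_s: 13.38
position: [0.4435, 0.0574, 0.1036]
tcp_rot: [[0.09, 0.996, 0.001], [0.996, -0.09, -0.0], [-0.0, 0.001, -1.0]]
force: [0.6, -4.7, -2.2]
opening: 0.248
grasp_force: 30.0
```

Request:
{"api": "apply_moves", "payload": {"rows": [{"x": 0.5, "y": 0, "z": 0, "rx": 0, "ry": 0, "rz": 0, "claw": 240}, {"x": 1, "y": 0, "z": 0, "rx": 0, "ry": 0, "rz": 0, "claw": 240}, {"x": 1.5, "y": 0, "z": 0, "rx": 0, "ry": 0, "rz": 0, "claw": 240}, {"x": 2, "y": 0, "z": 0, "rx": 0, "ry": 0, "rz": 0, "claw": 240}]}}

```text
time_s: 13.88
position: [0.4437, 0.0593, 0.1036]
tcp_rot: [[0.089, 0.996, 0.001], [0.996, -0.089, -0.0], [-0.0, 0.001, -1.0]]
force: [1.0, -5.7, -1.8]
opening: 0.247
grasp_force: 30.0
```

Request:
{"api": "apply_moves", "payload": {"rows": [{"x": 0.5, "y": 0, "z": 0, "rx": 0, "ry": 0, "rz": 0, "claw": 240}, {"x": 1, "y": 0, "z": 0, "rx": 0, "ry": 0, "rz": 0, "claw": 240}]}}

```text
time_s: 14.12
position: [0.4438, 0.0603, 0.1036]
tcp_rot: [[0.089, 0.996, 0.001], [0.996, -0.089, -0.0], [-0.0, 0.001, -1.0]]
force: [-0.6, -5.5, -2.6]
opening: 0.248
grasp_force: 30.0
```

Request:
{"api": "apply_moves", "payload": {"rows": [{"x": 0.5, "y": 0, "z": 0, "rx": 0, "ry": 0, "rz": 0, "claw": 240}, {"x": 1, "y": 0, "z": 0, "rx": 0, "ry": 0, "rz": 0, "claw": 240}]}}

```text
time_s: 14.38
position: [0.4439, 0.0612, 0.1036]
tcp_rot: [[0.089, 0.996, 0.001], [0.996, -0.089, -0.0], [-0.0, 0.001, -1.0]]
force: [1.4, -6.3, -2.9]
opening: 0.249
grasp_force: 30.0
```

Request:
{"api": "apply_moves", "payload": {"rows": [{"x": 0.4, "y": 0, "z": 0, "rx": 0, "ry": 0, "rz": 0, "claw": 240}, {"x": 0.8, "y": 0, "z": 0, "rx": 0, "ry": 0, "rz": 0, "claw": 240}]}}

```text
time_s: 14.62
position: [0.4439, 0.0621, 0.1036]
tcp_rot: [[0.09, 0.996, 0.001], [0.996, -0.09, -0.0], [-0.0, 0.001, -1.0]]
force: [0.3, -5.0, -1.2]
opening: 0.246
grasp_force: 30.0
```

Request:
{"api": "apply_moves", "payload": {"rows": [{"x": 0.4, "y": 0, "z": 0, "rx": 0, "ry": 0, "rz": 0, "claw": 240}, {"x": 0.8, "y": 0, "z": 0, "rx": 0, "ry": 0, "rz": 0, "claw": 240}]}}

```text
time_s: 14.88
position: [0.444, 0.063, 0.1036]
tcp_rot: [[0.09, 0.996, 0.001], [0.996, -0.09, -0.0], [-0.0, 0.001, -1.0]]
force: [-0.3, -4.7, -1.4]
opening: 0.248
grasp_force: 30.0
```

Request:
{"api": "apply_moves", "payload": {"rows": [{"x": 0.4, "y": 0, "z": 0, "rx": 0, "ry": 0, "rz": 0, "claw": 240}, {"x": 0.8, "y": 0, "z": 0, "rx": 0, "ry": 0, "rz": 0, "claw": 240}]}}

```text
time_s: 15.12
position: [0.4441, 0.0637, 0.1036]
tcp_rot: [[0.09, 0.996, 0.001], [0.996, -0.09, -0.0], [-0.0, 0.001, -1.0]]
force: [0.2, -5.4, -2.5]
opening: 0.247
grasp_force: 30.0
```

Request:
{"api": "apply_moves", "payload": {"rows": [{"x": 0.4, "y": 0, "z": 0, "rx": 0, "ry": 0, "rz": 0, "claw": 240}, {"x": 0.8, "y": 0, "z": 0, "rx": 0, "ry": 0, "rz": 0, "claw": 240}]}}

```text
time_s: 15.38
position: [0.4441, 0.0645, 0.1036]
tcp_rot: [[0.09, 0.996, 0.0], [0.996, -0.09, -0.0], [-0.0, 0.0, -1.0]]
force: [-0.2, -4.5, -1.5]
opening: 0.249
grasp_force: 30.0
```

Request:
{"api": "apply_moves", "payload": {"rows": [{"x": 0.4, "y": 0, "z": 0, "rx": 0, "ry": 0, "rz": 0, "claw": 240}, {"x": 0.8, "y": 0, "z": 0, "rx": 0, "ry": 0, "rz": 0, "claw": 240}, {"x": 1.1, "y": 0, "z": 0, "rx": 0, "ry": 0, "rz": 0, "claw": 240}]}}

```text
time_s: 15.75
position: [0.4444, 0.0652, 0.1036]
tcp_rot: [[0.089, 0.996, 0.001], [0.996, -0.089, -0.001], [-0.001, 0.001, -1.0]]
force: [0.8, -8.5, -3.0]
opening: 0.247
grasp_force: 30.0
```

```bash
python3 - <<'E'
from h import *
s=read_state();print(s['position'],s['force'])
im,d,W=cloud('top'); hsv=cv2.cvtColor(im,cv2.COLOR_RGB2HSV).astype(int)
R=np.array([-.092,-.996])
for v in range(266,310,6):
    h,q,V=hsv[v,:,0],hsv[v,:,1],hsv[v,:,2]
    bl=[u for u in range(360,400) if 100<h[u]<125 and q[u]>150 and V[u]>120][0]
    ye=[u for u in range(355,bl) if 18<h[u]<35 and q[u]>120 and V[u]>70]
    if ye: print(v,bl,ye[-1],'rim',round(float(ray('top',bl-.5,v,.132)[:2]@R),4),'pad',round(float(ray('top',ye[-1]+.5,v,.045)[:2]@R),4))
E
```

```text
[0.4443662  0.06518614 0.10358664] [ 0.78103828 -8.48711353 -2.96487624]
266 371 369 rim 0.0827 pad 0.0891
272 371 368 rim 0.0834 pad 0.0872
278 371 368 rim 0.0842 pad 0.0881
284 370 368 rim 0.0825 pad 0.0889
290 370 368 rim 0.0833 pad 0.0897
296 370 367 rim 0.0841 pad 0.0879
302 370 367 rim 0.0848 pad 0.0887
308 369 366 rim 0.0831 pad 0.0869
```

Contact. Add a bit more and hold.

Request:
{"api": "apply_moves", "payload": {"rows": [{"x": 0.1, "y": 0, "z": 0, "rx": 0, "ry": 0, "rz": 0, "claw": 240}, {"x": 0.2, "y": 0, "z": 0, "rx": 0, "ry": 0, "rz": 0, "claw": 240}, {"x": 0.2, "y": 0, "z": 0, "rx": 0, "ry": 0, "rz": 0, "claw": 240}]}}

```text
time_s: 16.18
position: [0.4444, 0.0653, 0.1036]
tcp_rot: [[0.089, 0.996, 0.001], [0.996, -0.089, -0.001], [-0.001, 0.001, -1.0]]
force: [0.4, -7.4, -2.3]
opening: 0.247
grasp_force: 30.0
```

Request:
{"api": "apply_moves", "payload": {"rows": [{"x": 0.2, "y": 0, "z": 0, "rx": 0, "ry": 0, "rz": 0, "claw": 240}, {"x": 0.4, "y": 0, "z": 0, "rx": 0, "ry": 0, "rz": 0, "claw": 240}, {"x": 0.4, "y": 0, "z": 0, "rx": 0, "ry": 0, "rz": 0, "claw": 240}]}}

```text
time_s: 16.55
position: [0.4445, 0.0657, 0.1036]
tcp_rot: [[0.089, 0.996, 0.001], [0.996, -0.089, -0.001], [-0.001, 0.001, -1.0]]
force: [-0.1, -7.9, -2.1]
opening: 0.248
grasp_force: 30.0
```

Request:
{"api": "apply_moves", "payload": {"rows": [{"x": 0.2, "y": 0, "z": 0, "rx": 0, "ry": 0, "rz": 0, "claw": 240}, {"x": 0.4, "y": 0, "z": 0, "rx": 0, "ry": 0, "rz": 0, "claw": 240}, {"x": 0.5, "y": 0, "z": 0, "rx": 0, "ry": 0, "rz": 0, "claw": 240}, {"x": 0.5, "y": 0, "z": 0, "rx": 0, "ry": 0, "rz": 0, "claw": 240}]}}

```text
time_s: 17.05
position: [0.4446, 0.0659, 0.1036]
tcp_rot: [[0.088, 0.996, 0.001], [0.996, -0.088, -0.002], [-0.001, 0.001, -1.0]]
force: [0.5, -9.8, -2.0]
opening: 0.25
grasp_force: 30.0
```

Request:
{"api": "apply_moves", "payload": {"rows": [{"x": 0.2, "y": 0, "z": 0, "rx": 0, "ry": 0, "rz": 0, "claw": 240}, {"x": 0.3, "y": 0, "z": 0, "rx": 0, "ry": 0, "rz": 0, "claw": 240}, {"x": 0.3, "y": 0, "z": 0, "rx": 0, "ry": 0, "rz": 0, "claw": 240}, {"x": 0.3, "y": 0, "z": 0, "rx": 0, "ry": 0, "rz": 0, "claw": 240}, {"x": 0.3, "y": 0, "z": 0, "rx": 0, "ry": 0, "rz": 0, "claw": 240}, {"x": 0.3, "y": 0, "z": 0, "rx": 0, "ry": 0, "rz": 0, "claw": 240}]}}

```text
time_s: 17.8
position: [0.4446, 0.066, 0.1036]
tcp_rot: [[0.088, 0.996, 0.001], [0.996, -0.088, -0.002], [-0.002, 0.001, -1.0]]
force: [-0.0, -11.1, -2.8]
opening: 0.25
grasp_force: 30.0
```

Request:
{"api": "apply_moves", "payload": {"rows": [{"x": 0.2, "y": 0, "z": 0, "rx": 0, "ry": 0, "rz": 0, "claw": 240}, {"x": 0.2, "y": 0, "z": 0, "rx": 0, "ry": 0, "rz": 0, "claw": 240}, {"x": 0.2, "y": 0, "z": 0, "rx": 0, "ry": 0, "rz": 0, "claw": 240}, {"x": 0.2, "y": 0, "z": 0, "rx": 0, "ry": 0, "rz": 0, "claw": 240}, {"x": 0.2, "y": 0, "z": 0, "rx": 0, "ry": 0, "rz": 0, "claw": 240}, {"x": 0.2, "y": 0, "z": 0, "rx": 0, "ry": 0, "rz": 0, "claw": 240}, {"x": 0.2, "y": 0, "z": 0, "rx": 0, "ry": 0, "rz": 0, "claw": 240}, {"x": 0.2, "y": 0, "z": 0, "rx": 0, "ry": 0, "rz": 0, "claw": 240}, {"x": 0.2, "y": 0, "z": 0, "rx": 0, "ry": 0, "rz": 0, "claw": 240}]}}

```text
time_s: 18.92
position: [0.4446, 0.066, 0.1036]
tcp_rot: [[0.088, 0.996, 0.001], [0.996, -0.088, -0.002], [-0.002, 0.001, -1.0]]
force: [0.8, -11.3, -2.2]
opening: 0.248
grasp_force: 30.0
```

Request:
{"api": "apply_moves", "payload": {"rows": [{"x": -0.7, "y": 0, "z": 0, "rx": 0, "ry": 0, "rz": 0, "claw": 240}, {"x": -1.5, "y": 0, "z": 0, "rx": 0, "ry": 0, "rz": 0, "claw": 240}, {"x": -3, "y": 0, "z": 0, "rx": 0, "ry": 0, "rz": 0, "claw": 240}, {"x": -5, "y": 0, "z": 0, "rx": 0, "ry": 0, "rz": 0, "claw": 240}, {"x": -7, "y": 0, "z": 0, "rx": 0, "ry": 0, "rz": 0, "claw": 240}, {"x": -9, "y": 0, "z": 0, "rx": 0, "ry": 0, "rz": 0, "claw": 240}, {"x": -9, "y": 0, "z": 0, "rx": 0, "ry": 0, "rz": 0, "claw": 240}, {"x": -9, "y": 0, "z": 0, "rx": 0, "ry": 0, "rz": 0, "claw": 240}]}}

```text
time_s: 19.92
position: [0.4432, 0.0584, 0.1035]
tcp_rot: [[0.09, 0.996, -0.0], [0.996, -0.09, 0.0], [0.0, -0.0, -1.0]]
force: [0.0, -0.1, -2.0]
opening: 0.252
grasp_force: 30.0
```

```bash
python3 - <<'E'
from h import *
s=read_state();print(s['position'],s['force'],np.degrees(np.arctan2(s['tcp_rot'][1][0],s['tcp_rot'][0][0])))
im,d,W=cloud('top'); im2,_,W2=cloud('scene')
a=cv2.resize(im[250:330,330:410,::-1],(400,400),interpolation=cv2.INTER_CUBIC)
b=cv2.resize(im2[195:275,190:270,::-1],(400,400),interpolation=cv2.INTER_CUBIC)
cv2.imwrite('pics/home.png',np.hstack([a,b]))
E
```

```text
[0.44324796 0.05837293 0.10354805] [ 0.03379145 -0.14192931 -2.01611336] 84.82231030638451
```

View pics/home.png

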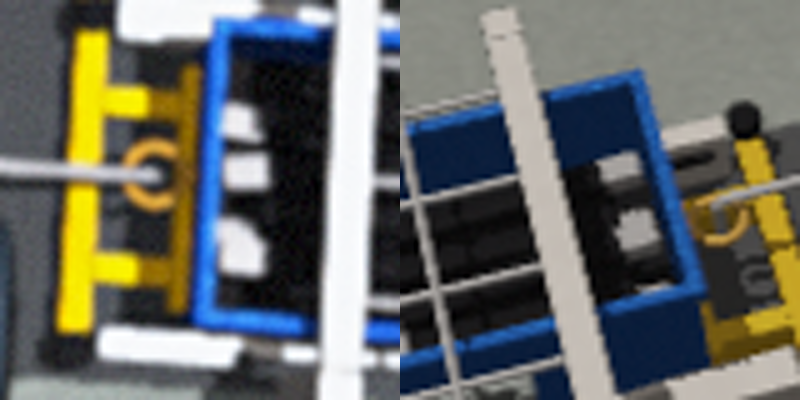

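The tote rim (215,170) is up against the pad (190,170), square. The hook end (155,175) is mid-ring with no load. Lift out.

Request:
{"api": "apply_moves", "payload": {"rows": [{"x": 0, "y": 0, "z": -4, "rx": 0, "ry": 0, "rz": 0, "claw": 240}, {"x": 0, "y": 0, "z": -9, "rx": 0, "ry": 0, "rz": 0, "claw": 240}, {"x": 0, "y": 0, "z": -14, "rx": 0, "ry": 0, "rz": 0, "claw": 240}, {"x": 0, "y": 0, "z": -14, "rx": 0, "ry": 0, "rz": 0, "claw": 240}]}}

```text
time_s: 20.52
position: [0.4436, 0.0584, 0.1181]
tcp_rot: [[0.09, 0.996, 0.001], [0.996, -0.09, -0.0], [-0.0, 0.001, -1.0]]
force: [0.3, 0.3, -0.9]
opening: 0.248
grasp_force: 30.0
```

Request:
{"api": "apply_moves", "payload": {"rows": [{"x": 0, "y": 0, "z": -7, "rx": 0, "ry": 0, "rz": 0, "claw": 240}, {"x": 0, "y": 0, "z": -16, "rx": 0, "ry": 0, "rz": 0, "claw": 240}, {"x": 0, "y": 0, "z": -36, "rx": 0, "ry": 0, "rz": 0, "claw": 240}, {"x": 0, "y": 0, "z": -66, "rx": 0, "ry": 0, "rz": 0, "claw": 240}, {"x": 0, "y": 0, "z": -96, "rx": 0, "ry": 0, "rz": 0, "claw": 240}, {"x": 0, "y": 0, "z": -96, "rx": 0, "ry": 0, "rz": 0, "claw": 240}]}}

```text
time_s: 21.28
position: [0.4448, 0.0582, 0.2158]
tcp_rot: [[0.09, 0.996, 0.006], [0.996, -0.09, -0.001], [-0.0, 0.006, -1.0]]
force: [-0.5, -0.3, -2.2]
opening: 0.25
grasp_force: 30.0
```

```bash
python3 - <<'E'
from h import *
s=read_state();print(s['position'],s['force'])
row([.4759,.3144,.150],111.25)
E
```

```text
[0.44479139 0.05824316 0.21582406] [-0.49049056 -0.30940947 -2.21513371]
xyz [257.9   7.5  65.8] rot [ 0.06  0.02 -4.4 ]
```

Request:
{"api": "apply_moves", "payload": {"rows": [{"x": 30, "y": 1, "z": 0, "rx": 0, "ry": 0, "rz": -0.4, "claw": 240}, {"x": 75, "y": 2, "z": 0, "rx": 0, "ry": 0, "rz": -1.2, "claw": 240}, {"x": 120, "y": 3, "z": 0, "rx": 0, "ry": 0, "rz": -2.0, "claw": 240}, {"x": 165, "y": 5, "z": 0, "rx": 0, "ry": 0, "rz": -2.8, "claw": 240}, {"x": 205, "y": 6, "z": 10, "rx": 0, "ry": 0, "rz": -3.6, "claw": 240}, {"x": 235, "y": 7, "z": 25, "rx": 0, "ry": 0, "rz": -4.2, "claw": 240}, {"x": 252, "y": 8, "z": 45, "rx": 0, "ry": 0, "rz": -4.4, "claw": 240}, {"x": 258, "y": 8, "z": 60, "rx": 0, "ry": 0, "rz": -4.4, "claw": 240}, {"x": 258, "y": 8, "z": 65, "rx": 0, "ry": 0, "rz": -4.4, "claw": 240}, {"x": 258, "y": 8, "z": 65, "rx": 0, "ry": 0, "rz": -4.4, "claw": 240}]}}

```text
time_s: 22.52
position: [0.4742, 0.3137, 0.1481]
tcp_rot: [[-0.361, 0.932, -0.001], [0.932, 0.361, -0.001], [-0.0, -0.002, -1.0]]
force: [0.4, 0.4, -2.0]
opening: 0.248
grasp_force: 30.0
```

```bash
python3 - <<'E'
from h import *
s=read_state();print(s['position'],np.array(s['tcp_rot']).round(4).tolist(),s['qvel'].round(1))
row([.4759,.3144,.068],111.25)
im,d,W=cloud('wrist')
hsv=cv2.cvtColor(im,cv2.COLOR_RGB2HSV).astype(int); h,q,v=hsv[...,0],hsv[...,1],hsv[...,2]
zt=s['position'][2]
P=W[(h>5)&(h<18)&(q>150)&(v>60)&(abs(W[...,2]-zt)<.02)]
X=(P-s['position'])@np.array(s['tcp_rot']); print('handle in tool: rear end x',np.percentile(X[:,0],99),'z fit',np.polyfit(X[:,0],X[:,2],1),'y fit',np.polyfit(X[:,0],X[:,1],1))
E
```

```text
[0.47417074 0.31370643 0.14808548] [[-0.3613, 0.9324, -0.0014], [0.9324, 0.3613, -0.0008], [-0.0002, -0.0016, -1.0]] [-0.1 -1.1 -0.9  0.1  0.1  0.1]
xyz [ 0.   2.  80.1] rot [-0.02  0.   -0.01]
handle in tool: rear end x 0.0844589560073751 z fit [ 0.0004866  -0.00366366] y fit [-0.00047077  0.00031762]
```

Request:
{"api": "apply_moves", "payload": {"rows": [{"x": 0, "y": 2, "z": 20, "rx": 0, "ry": 0, "rz": 0, "claw": 240}, {"x": 0, "y": 2, "z": 45, "rx": 0, "ry": 0, "rz": 0, "claw": 240}, {"x": 0, "y": 2, "z": 62, "rx": 0, "ry": 0, "rz": 0, "claw": 240}, {"x": 0, "y": 2, "z": 72, "rx": 0, "ry": 0, "rz": 0, "claw": 240}, {"x": 0, "y": 2, "z": 78, "rx": 0, "ry": 0, "rz": 0, "claw": 240}, {"x": 0, "y": 2, "z": 81, "rx": 0, "ry": 0, "rz": 0, "claw": 240}, {"x": 0, "y": 2, "z": 81, "rx": 0, "ry": 0, "rz": 0, "claw": 240}, {"x": 0, "y": 2, "z": 81, "rx": 0, "ry": 0, "rz": 0, "claw": 240}]}}

```text
time_s: 23.58
position: [0.4766, 0.3155, 0.068]
tcp_rot: [[-0.362, 0.932, 0.001], [0.932, 0.362, 0.0], [0.0, 0.001, -1.0]]
force: [-0.7, -0.1, -1.1]
opening: 0.248
grasp_force: 30.0
```

Lower the last 4 mm, then open part-way (saucepan on one side) and check.

Request:
{"api": "apply_moves", "payload": {"rows": [{"x": -1, "y": 0, "z": 2, "rx": 0, "ry": 0, "rz": 0, "claw": 240}, {"x": -1, "y": 0, "z": 3.5, "rx": 0, "ry": 0, "rz": 0, "claw": 240}, {"x": -1, "y": 0, "z": 4, "rx": 0, "ry": 0, "rz": 0, "claw": 240}, {"x": -1, "y": 0, "z": 4, "rx": 0, "ry": 0, "rz": 0, "claw": 240}]}}

```text
time_s: 24.08
position: [0.4766, 0.3143, 0.0641]
tcp_rot: [[-0.363, 0.932, -0.0], [0.932, 0.363, -0.0], [-0.0, -0.0, -1.0]]
force: [-0.8, -0.1, 5.3]
opening: 0.25
grasp_force: 30.0
```

Seated (5 N upward force, same height as at the grasp). Open, wait, rise.

Request:
{"api": "apply_moves", "payload": {"rows": [{"x": 0, "y": 0, "z": 0, "rx": 0, "ry": 0, "rz": 0, "claw": 180}, {"x": 0, "y": 0, "z": 0, "rx": 0, "ry": 0, "rz": 0, "claw": 140}, {"x": 0, "y": 0, "z": 0, "rx": 0, "ry": 0, "rz": 0, "claw": 100}, {"x": 0, "y": 0, "z": 0, "rx": 0, "ry": 0, "rz": 0, "claw": 100}, {"x": 0, "y": 0, "z": -15, "rx": 0, "ry": 0, "rz": 0, "claw": 100}, {"x": 0, "y": 0, "z": -45, "rx": 0, "ry": 0, "rz": 0, "claw": 100}, {"x": 0, "y": 0, "z": -90, "rx": 0, "ry": 0, "rz": 0, "claw": 100}, {"x": 0, "y": 0, "z": -136, "rx": 0, "ry": 0, "rz": 0, "claw": 100}, {"x": 0, "y": 0, "z": -136, "rx": 0, "ry": 0, "rz": 0, "claw": 100}, {"x": 0, "y": 0, "z": -136, "rx": 0, "ry": 0, "rz": 0, "claw": 100}]}}

```text
time_s: 25.32
position: [0.4762, 0.3142, 0.1999]
tcp_rot: [[-0.362, 0.932, 0.0], [0.932, 0.362, -0.0], [-0.0, 0.0, -1.0]]
force: [-0.2, -0.0, -0.5]
opening: 0.612
grasp_force: 0.0
```

```bash
python3 - <<'E'
from h import *
im,d,W=cloud('wrist'); hsv=cv2.cvtColor(im,cv2.COLOR_RGB2HSV).astype(int); h,q,v=hsv[...,0],hsv[...,1],hsv[...,2]
P=W[(h>5)&(h<18)&(q>150)&(v>90)&(W[...,2]>.04)&(W[...,2]<.1)]
print(len(P),P[:,2].mean(),cv2.minAreaRect((P[:,:2]*1000).astype(np.float32)))
t,_,_=cloud('top'); cv2.imwrite('pics/end.png',np.hstack([cv2.resize(im[...,::-1],(400,300)),cv2.resize(t[180:340,300:510,::-1],(394,300))]))
E
```

```text
6016 0.06771737527226016 ((469.1841125488281, 333.67999267578125), (21.65833854675293, 128.2065887451172), 21.112260818481445)
```

View pics/end.png

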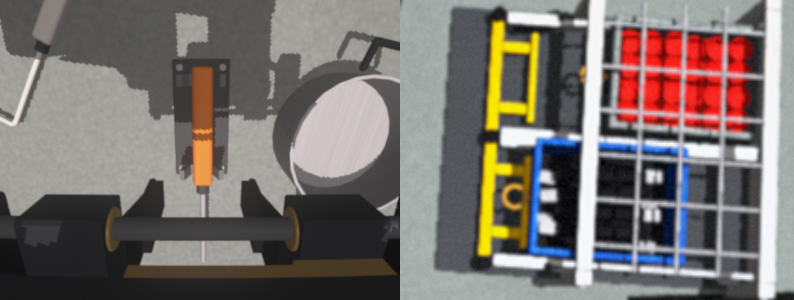

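The hook lies in its rest (203,125), at the same place as at the start to 2 mm. The tote is at the pad, square, and the grey tote and the pan are undisturbed. Hand in.

```bash
python3 -c "
from rig import *
print(hand_in())"
```

```text
the job is handed in; nothing more can be done
None
```

I drew the blue tote out square against the end stop, held it there for over a second at about 11 N, and laid the orange hook back in its rest within 2 mm of where it started. The job is handed in; it returned no verdict.

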